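Return the calibration pieces to their nests

ROBOT

A 6-joint arm with a two-finger parallel gripper is mounted at the origin on a cart in front of the work surface, level with it; the furniture and walls round the work are solid. World frame = base frame: x ahead of the robot, y to its left, z up, the work surface at z = 0. Lengths are in m, angles in rad, forces in N, time in s.
With the tool pointing down it reaches from about 0.4 to 0.825 m from the base axis. Payload 7 kg.
Tool frame: the origin (TCP) lies midway between the tips of the shut fingers; the grasp point (between the pads) lies 19 mm behind it; z points along the fingers, y is the line along which they close (so a half turn about z gives the same grasp; the last joint's range is limited). The gripper opens to 88 mm and grips with 3 to 60 N. Pads are 19 mm wide; open, the fingers measure 130 mm over their backs; the gripper's body (78 mm by 193 mm) begins 47 mm behind the grasp point.
Start: joints at [1.571, 0.359, 0.012, 0, -1.224, -0.288], TCP at [0.192, 0.647, 0.227] pointing down, gripper open.
Joint ranges: [-3.07, 3.07], [-1.43, 2.12], [-1.02, 1.25], [-3.03, 1.67], [-3.05, -0], [-3.03, 3.03]. Speed limits (rad/s): [2.39, 2.39, 3.01, 3.14, 3.14, 3.14].

INTERFACE

Orientations are given as [roll, pitch, yaw] about the fixed x, y, z axes, in that order (R = Rz(yaw) Ry(pitch) Rx(roll)).
In Python, from station import arm gives the robot as it stands.
- The arm moves only by the tool servo_tool, never from a script. Its argument "deltas" is a list of rows, each a list of 7 numbers: the closure, from -1 (fully open) to 1 (shut), then the shift along the tool's x, y, z in mm, then the turn, a rotation vector about the tool's x, y, z in degrees. In form: [[gripper, x, y, z, ax, ay, az], ...]. A call has 1 to 20 rows; each row shifts and turns the commanded pose from where the row before left it, along the tool's axes as they then stand; what a row does not reach is not made up. A row lasts 1/12 s, in which the tool goes at most 41.7 mm and 7.16 degrees, less where a joint would pass 70% of its speed; a pose out of reach is approached as far as the arm can. A call is refused whole if a number of a shift passes 41.7 or a number of a turn 7.16, either way. A call with a gripper value outside its range is refused whole. The fingers move at their own pace and stop on an object; "squeeze" is the grip in N (left out, the last holds). Time passes only in rows, so rows that do not move let the fingers close. It gives the time, the measured TCP pose, the force, the opening and the grip force at its end, in the units of the state.
- arm.get_state(): the state, without advancing time (a new reading comes with each control period).
- arm.grab_frame(name): name is "scene" or "top"; returns a dict with "color" (480x640x3 uint8, red, green, blue), "K" (3x3 intrinsics, pixels), "position" and "orientation" of the camera in the world. Camera axes: x right, y down, z forward; pixel columns grow to the right and rows downward; lengths in m; the calibration is good to about 2 mm. A picture is of the moment at which its call begins. There is no depth.
- arm.job_done(): hands the job in; it is judged then, once.
Trained networks look in a picture, given as the dict that the camera call returned (one of the last four; its "shot" number tells which), for a name from the list of things; names that differ only in an ending like _2 or _b are one class to them, and where a whole thing is asked for, a point or a joint stands for the part that bears it (a point fixed in the world has none). Each returns a list of dicts, best first, with "conf" (0 to 1); they miss things now and then, are a little off and sometimes report something else, mostly with a low value. They report only what shows in the picture. A call takes as long as a camera call. They do not tell look-alikes from the thing itself.
- arm.recognise(query, picture): "at" ([x, y, z] in m, in the coordinates of the camera as it stood for that picture, good to about 4 mm: the middle of the surface that is visible of it).
The state is a dict: "t": time; "q": joint angles; "qd": joint speeds; "joint_efforts": joint torques, N m; "eef_pos": TCP position; "ee_rot": TCP orientation; "force": force on the tool from outside, world axes, zero at the start; "moment": the same for the moment, N m; "width": finger opening in m; "gripper_force": force on a finger pad.
Only numpy, scipy, OpenCV 4.12 (cv2) and the standard library are available. Lean on these libraries where they do the work, as an engineer would, in place of code of your own. Each camera call takes 0.05 s, during which the arm holds its last target. There are 200 camera calls.

TASK

Put the four calibration pieces (the large steel disc, the small disc, the stepped wedge and the flat foil box) back, each into the nest board whose pocket has its shape and size, lying flat on the pocket's floor. Set them down gently, without dropping them, and leave the jar and the thickness gauge where they are.

Things in the scene. Friction and masses are not known exactly. Their poses are not given: they have to be found in the camera images.
- large_disc: The large round reference disc, bare steel, diameter 60 mm, 14 mm thick, lying flat, 0.2 to 0.45 kg. Origin: centre of its underside, z up.
- small_disc: The small round reference disc, dull dark-pink rubber, diameter 40 mm, 16 mm thick, lying flat, about 30 g. Origin: centre of its underside, z up.
- wedge: The stepped wedge: a narrow steel bar 20 mm (x) x 80 mm (y) with five steps of 16 mm, 6, 10, 14, 18 and 22 mm high from its -y end to its +y end. About 0.24 kg, centre of mass 9 mm from the middle towards +y. Take it across the 20 mm. Origin: centre of its underside, z up.
- flat_box: The flat closed box of calibration foils, blue plastic with a pale label, 62 mm (x) x 92 mm (y) x 18 mm high, about 70 g. Take it across the 62 mm. Origin: centre of its underside, z up.
- nest_large_round: Fixed black nest board lying on the table, 100 (x) x 130 (y) x 8 mm, with one pale-floored pocket 4 mm deep in its middle (pocket floor 4 mm, rim 8 mm above the table; about 8 mm of play all round the piece). The pocket is round, diameter 76 mm, for the large disc. Origin: centre of the board's underside, straight below the pocket's centre; z up.
- nest_small_round: Fixed black nest board lying on the table, 100 (x) x 130 (y) x 8 mm, with one pale-floored pocket 4 mm deep in its middle (pocket floor 4 mm, rim 8 mm above the table; about 8 mm of play all round the piece). The pocket is round, diameter 56 mm, for the small disc. Origin: centre of the board's underside, straight below the pocket's centre; z up.
- nest_slot: Fixed black nest board lying on the table, 100 (x) x 130 (y) x 8 mm, with one pale-floored pocket 4 mm deep in its middle (pocket floor 4 mm, rim 8 mm above the table; about 8 mm of play all round the piece). The pocket is a narrow slot, 36 mm (x) x 96 mm (y), for the stepped wedge, either way round. Origin: centre of the board's underside, straight below the pocket's centre; z up.
- nest_rectangle: Fixed black nest board lying on the table, 100 (x) x 130 (y) x 8 mm, with one pale-floored pocket 4 mm deep in its middle (pocket floor 4 mm, rim 8 mm above the table; about 8 mm of play all round the piece). The pocket is a wide rectangle, 78 mm (x) x 108 mm (y), for the flat box, either way round. Origin: centre of the board's underside, straight below the pocket's centre; z up.
- jar: Bystander, not to be moved: white sample jar with a dark cap, diameter 44 mm, 46 mm high, loose. Origin: centre of its underside.
- gauge: Bystander, not to be moved: dark hand-held thickness gauge lying on its back, 127 (x) x 68 (y) x 29 mm, loose. Origin: centre of its underside.
There are look-alikes about, which are no part of the job. Leave any yellow look-alike of the small_disc alone.

How it is judged:
At the end, for the whole second after the job is handed in: Each piece lies in its own nest: its centre within 12 mm of the pocket's centre, its underside no more than 1.5 mm above the pocket floor, level within 0.04 rad and right side up, at rest (horizontal distance between large_disc and nest_large_round below 0.012 m and z of large_disc in the frame of nest_large_round below 0.0055 m and angle between each of large_disc, small_disc, wedge, flat_box's own z axis and vertical below 0.04 rad and linear speed of each of large_disc, small_disc, wedge, flat_box below 0.02 m/s and horizontal distance between small_disc and nest_small_round below 0.012 m and z of small_disc in the frame of nest_small_round below 0.0055 m and horizontal distance between wedge and nest_slot below 0.012 m and z of wedge in the frame of nest_slot below 0.0055 m and horizontal distance between flat_box and nest_rectangle below 0.012 m and z of flat_box in the frame of nest_rectangle below 0.0055 m); the robot touches nothing.
It fails at once if the jar is pushed or carried away (more than 20 mm) (distance of jar from where it was at the start of the episode above 0.02 m).
It fails at once if the thickness gauge is pushed or carried away (more than 20 mm) (distance of gauge from where it was at the start of the episode above 0.02 m).
It fails at once if a reference piece is dropped (it comes down within 30 mm of the table faster than 0.8 m/s) ((linear speed of large_disc above 0.8 m/s and height (world z) of large_disc below 0.03 m) or (linear speed of small_disc above 0.8 m/s and height (world z) of small_disc below 0.03 m) or (linear speed of wedge above 0.8 m/s and height (world z) of wedge below 0.03 m) or (linear speed of flat_box above 0.8 m/s and height (world z) of flat_box below 0.03 m)).
It also fails if it takes over 115 s, if anything falls off the work surface, if the arm or the gripper's body presses on something with over 40 N, if the wrist force passes 120 N, or if a joint passes its speed limit or range.

## Working session

There is one attempt and no reset: what is moved stays moved. The work goes in short steps, Python scripts to look and compute and a tool call to move; the robot and the scene stay as the last step left them, time stands still between calls to the robot, and variables do not carry over. Pictures are saved under pics/ and viewed, at most 14 in all, crops included, and the job is handed in when it is done.

Besides the shell and the picture viewer there is one more tool, called after "Call:" in YAML: its name, and indented under it one key for each argument. servo_tool: Moves the arm, as the interface text tells. Its arguments: {"type":"object","properties":{"deltas":{"type":"array","items":{"type":"array","items":{"type":"number"}}},"squeeze":{"type":"number"}},"required":["deltas"]}

```bash
mkdir -p pics; cat > h.py <<'E'
import numpy as np, cv2
from station import arm
from scipy.spatial.transform import Rotation as R
def rot(o):
    o=np.array(o,float)
    return o if o.shape==(3,3) else (R.from_euler('xyz',o).as_matrix() if o.size==3 else R.from_quat(o).as_matrix())
def world(f,p): return rot(f["orientation"])@np.array(p)+np.array(f["position"])
def pix2w(f,u,v,z):
    d=rot(f["orientation"])@np.linalg.inv(f["K"])@np.array([u,v,1.]); p=np.array(f["position"],float)
    return p+d*(z-p[2])/d[2]
def w2pix(f,p):
    c=np.array(f["K"])@(rot(f["orientation"]).T@(np.array(p)-np.array(f["position"]))); return c[:2]/c[2]
E
python3 - <<'E'
from h import *
for n in ["top","scene"]:
    f=arm.grab_frame(n); cv2.imwrite(f"pics/{n}0.png",f["color"][:,:,::-1])
    print(n,np.round(f["position"],3),f["orientation"],np.round(f["K"],1).tolist())
    for q in ["large_disc","small_disc","wedge","flat_box","nest_large_round","nest_small_round","nest_slot","nest_rectangle","jar","gauge"]:
        r=arm.recognise(q,f)
        print(q,[(round(x["conf"],2),np.round(world(f,x["at"]),3).tolist(),w2pix(f,world(f,x["at"])).round().tolist()) for x in r[:4]])
print(arm.get_state())
E
```

```text
top [ 0.18  -0.019  1.413] [-2.92606235e+00  7.67523648e-04 -1.58647566e+00] [[496.3, 0.0, 315.6], [0.0, 496.3, 234.8], [0.0, 0.0, 1.0]]
large_disc [(0.67, [0.426, 0.094, 0.009], [275.0, 256.0])]
small_disc [(0.72, [0.336, 0.391, 0.013], [169.0, 289.0]), (0.65, [0.358, 0.32, 0.014], [195.0, 281.0]), (0.62, [0.438, 0.325, 0.019], [194.0, 253.0]), (0.21, [0.545, -0.01, 0.049], [311.0, 212.0])]
wedge [(0.5, [0.552, -0.375, 0.009], [436.0, 211.0]), (0.49, [0.352, -0.282, 0.015], [408.0, 280.0])]
flat_box [(0.86, [0.424, -0.083, 0.015], [337.0, 256.0])]
nest_large_round [(0.76, [0.564, 0.394, 0.015], [172.0, 211.0]), (0.17, [0.644, 0.165, 0.005], [251.0, 185.0])]
nest_small_round [(0.7, [0.651, -0.126, 0.01], [349.0, 180.0])]
nest_slot [(0.81, [0.549, -0.373, 0.009], [435.0, 212.0])]
nest_rectangle [(0.55, [0.644, 0.17, 0.004], [250.0, 185.0])]
jar [(0.5, [0.546, -0.008, 0.05], [310.0, 212.0])]
gauge [(0.71, [0.356, -0.457, 0.027], [471.0, 277.0])]
scene [-0.263 -0.518  0.678] [-2.19196781  0.01846505 -1.01299452] [[452.2, 0.0, 325.6], [0.0, 452.2, 237.8], [0.0, 0.0, 1.0]]
large_disc [(0.
[... 723 characters left out ...]
.339, -0.467, 0.025], [485.0, 357.0])]
{'t': 1.1, 'q': array([ 1.57109026e+00,  3.58608429e-01,  1.19281447e-02, -2.10983600e-06,
       -1.22410188e+00, -2.88097628e-01]), 'qd': array([-0.00100389, -0.00080453,  0.00167938, -0.00119787,  0.00185723,
       -0.00091533]), 'joint_efforts': array([ 4.49239124e-04, -5.82398558e+01,  2.93310893e+01,  7.00268850e+00,
        1.25768440e-02, -7.71681044e-06]), 'eef_pos': array([0.19160902, 0.64722455, 0.22656768]), 'ee_rot': array([-3.14157964e+00,  5.92646590e-06, -2.87804414e-01]), 'force': array([-0.00518898, -0.3400433 ,  0.32061805]), 'moment': array([-0.0188166 , -0.01258673, -0.02950397]), 'gripper_force': 0.0, 'width': 0.08772181302017532}
```

View pics/top0.png

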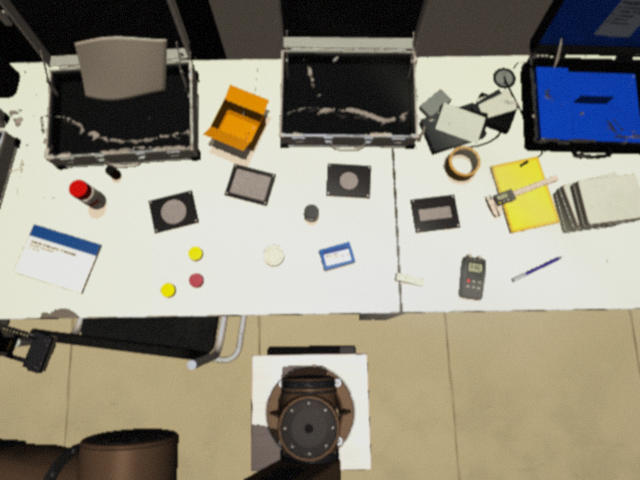

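View pics/scene0.png

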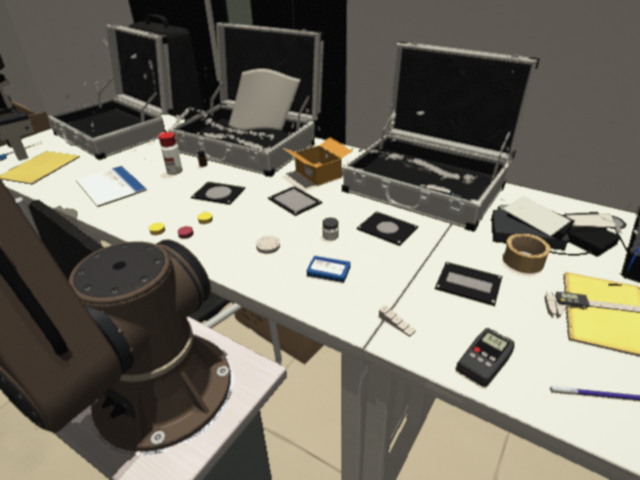

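The top view shows the large disc at (273,255), pink disc at (196,281), with yellow look-alikes at (195,254) and (168,290). The box is at (337,257) and the wedge at (409,279). The nests are: large round (174,211), rectangle (250,184), small round (349,180) and slot (436,213). The jar is at (311,213) and the gauge at (472,277). Next come enlarged crops and segmentation.

```bash
python3 - <<'E'
from h import *
ft=arm.grab_frame("top"); fs=arm.grab_frame("scene")
def crop(f,c,h=24,s=264):
    x,y=c; a=f["color"][y-h:y+h,x-h:x+h,::-1].astype(float)
    a=np.clip((a-a.min())/(a.max()-a.min())*255,0,255).astype(np.uint8); return cv2.resize(a,(s,s),interpolation=cv2.INTER_CUBIC)
rows=[np.hstack([crop(ft,c) for c in [(409,279),(273,255),(337,257)]]),np.hstack([crop(fs,(397,321)),crop(fs,(268,243)),crop(ft,(196,281))])]
cv2.imwrite("pics/crops1.png",np.vstack(rows))
img=ft["color"].astype(int)
def rect(mask,c,z,name,h=34):
    m=np.zeros(mask.shape,np.uint8); x,y=c; m[y-h:y+h,x-h:x+h]=(mask[y-h:y+h,x-h:x+h]*255)
    cs,_=cv2.findContours(m,cv2.RETR_EXTERNAL,cv2.CHAIN_APPROX_NONE); k=max(cs,key=cv2.contourArea)
    w=np.array([pix2w(ft,*p,z)[:2] for p in k[:,0].astype(float)],np.float32)
    r=cv2.minAreaRect(w*1000); pix=2.8
    mm=cv2.moments(k); cw=pix2w(ft,mm["m10"]/mm["m00"],mm["m01"]/mm["m00"],z)
    print(name,"rect",np.round(r[0],1),np.round(np.array(r[1])+pix,1),"ang",round(r[2],1),"centroid",np.round(cw[:2]*1000,1)); return r
g=img.max(2)
for n,c in dict(LR=(174,211),RECT=(250,184),SR=(349,180),SLOT=(436,213)).items():
    rect(g<90,c,0.008,n)
    # pocket: pale area inside
    x,y=c
    m=(g>75); ff=cv2.connectedComponents(m.astype(np.uint8),connectivity=4)[1]; rect(ff==ff[y,x],c,0.004,n+" pocket")
rect((img[:,:,2]-img[:,:,0])>35,(337,257),0.018,"box")
rect((img[:,:,0]-img[:,:,1])>50,(196,281),0.016,"small",14)
E
```

```text
LR rect [565.  392.9] [ 99.  129.1] ang 13.7 centroid [564.5 393.2]
LR pocket rect [566.2 393.8] [79.4 76.6] ang 45.1 centroid [565.8 393.8]
RECT rect [643.9 169.4] [127.7  98.6] ang 73.7 centroid [644.8 173.5]
RECT pocket rect [649.3 172.5] [205.1 214.4] ang 89.9 centroid [647.4 170.7]
SR rect [ 651.8 -122.4] [127.2  97.6] ang 85.5 centroid [ 651.9 -122.8]
SR pocket rect [ 652.5 -123.7] [59.4 62.3] ang 88.5 centroid [ 651.9 -122.9]
SLOT rect [ 547.2 -372.3] [ 97.8 129.7] ang 5.6 centroid [ 547.2 -372.7]
SLOT pocket rect [ 547.7 -373.5] [ 43.4 101.8] ang 5.6 centroid [ 547.6 -372.8]
box rect [424.2 -82.1] [63.3 93.8] ang 15.1 centroid [423.9 -82.1]
small rect [360.5 318.2] [40.  36.8] ang 89.1 centroid [360.6 317.7]
```

View pics/crops1.png

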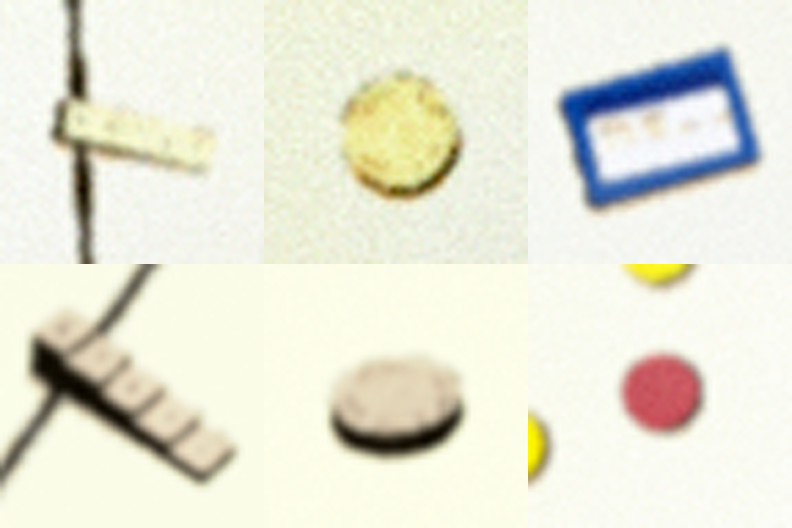

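The wedge's high end is at the left (+y side), and the grip closes across its narrow side. I'll work out the poses of the wedge and large disc, and the nearby obstacles.

```bash
cat >> h.py <<'E'
def plan(x,y,z,psi):
    "mm, deg: turn about tool z, then shift in turned tool frame (TCP target)"
    s=arm.get_state(); p=np.array(s["eef_pos"])*1000; ps=np.degrees(s["ee_rot"][2])
    t=((psi-ps+180)%360)-180; d=np.array([x,y,z])-p; a=np.radians(psi)
    print("t",round(s["t"],2),"pos",p.round(1),"psi",round(ps,1),"az",round(-t,1),"shift",np.round([d[0]*np.cos(a)+d[1]*np.sin(a),d[0]*np.sin(a)-d[1]*np.cos(a),-d[2]],1), "roll",np.round(np.degrees(s["ee_rot"][:2]),2),"q",np.round(s["q"],2))
E
python3 - <<'E'
from h import *
ft=arm.grab_frame("top"); fs=arm.grab_frame("scene")
c=lambda u,v,ox,oy:((u+.5)/5.5-.5+ox,(v+.5)/5.5-.5+oy)
hi=pix2w(ft,*c(66,122,385,255),.022); lo=pix2w(ft,*c(209,150,385,255),.006)
d=hi-lo; print("wedge hi/lo",hi.round(4),lo.round(4),"len",np.hypot(d[0],d[1]),"mid",((hi+lo)/2).round(4),"ydir",np.degrees(np.arctan2(d[1],d[0])))
print("large",pix2w(ft,*c(137,130,249,231),.014).round(4))
# wedge from scene: crop origin (373,297), rows offset 264
hs=pix2w(fs,*c(52,325-264,373,297),.022); ls=pix2w(fs,*c(218,465-264,373,297),.006); d=hs-ls
print("scene wedge",((hs+ls)/2).round(4),np.hypot(d[0],d[1]),np.degrees(np.arctan2(d[1],d[0])))
print("large scene",pix2w(fs,*c(397-264,398-264,244,219),.014).round(4))
for n,f,uv in [("orange front",ft,(232,158)),("orange right",ft,(258,152)),("case front L",ft,(282,147)),("case R",ft,(415,147)),("caseLeft",ft,(195,160)),("tape",ft,(462,180)),("jar",ft,(311,216))]:
    print(n,pix2w(f,*uv,0).round(3))
print("orange top at h=.05,.1",pix2w(ft,210,135,.05).round(3),pix2w(fs,323,183,0).round(3),pix2w(fs,291,152,.05).round(3),pix2w(fs,291,152,.08).round(3))
plan(360.5,318,120,-36)
E
```

```text
wedge hi/lo [ 0.3599 -0.2493  0.022 ] [ 0.3463 -0.3251  0.006 ] len 0.07701059452987809 mid [ 0.3531 -0.2872  0.014 ] ydir 79.80527539936654
large [0.4313 0.0982 0.014 ]
scene wedge [ 0.35   -0.2893  0.014 ] 0.0776218376174834 76.51268413789262
large scene [0.4261 0.0965 0.014 ]
orange front [0.731 0.225 0.   ]
orange right [0.748 0.147 0.   ]
case front L [0.763 0.074 0.   ]
case R [ 0.757 -0.329  0.   ]
caseLeft [0.726 0.337 0.   ]
tape [ 0.65  -0.463  0.   ]
jar [ 0.546 -0.011  0.   ]
orange top at h=.05,.1 [0.784 0.283 0.05 ] [0.778 0.156 0.   ] [0.826 0.308 0.05 ] [0.774 0.269 0.08 ]
t 1.3 pos [191.6 647.2 226.6] psi -16.5 az 19.5 shift [330.1 167.1 106.6] roll [-180.    0.] q [ 1.57  0.36  0.01 -0.   -1.22 -0.29]
```

Call:
servo_tool:
  deltas:
    - [-1,0,0,0,0,0,6.5]
    - [-1,0,0,0,0,0,6.5]
    - [-1,0,0,0,0,0,6.5]
    - [-1,27.5,13.9,9,0,0,0]
    - [-1,27.5,13.9,9,0,0,0]
    - [-1,27.5,13.9,9,0,0,0]
    - [-1,27.5,13.9,9,0,0,0]
    - [-1,27.5,13.9,9,0,0,0]
    - [-1,27.5,13.9,9,0,0,0]
    - [-1,27.5,13.9,9,0,0,0]
    - [-1,27.5,13.9,9,0,0,0]
    - [-1,27.5,13.9,9,0,0,0]
    - [-1,27.5,13.9,9,0,0,0]
    - [-1,27.5,13.9,9,0,0,0]
    - [-1,27.5,13.9,9,0,0,0]
    - [-1,0,0,0,0,0,0]
    - [-1,0,0,0,0,0,0]
  squeeze: 12

```text
t: 2.72
eef_pos: [0.3611, 0.3169, 0.1184]
ee_rot: [3.141, -0.0, -0.631]
force: [0.8, -0.3, 0.7]
width: 0.0879
gripper_force: 0.0
```

```bash
python3 - <<'E'
from h import *
plan(359.5,318,7,-36)
ft=arm.grab_frame("top"); fs=arm.grab_frame("scene")
a=cv2.resize(ft["color"][75:185,185:300,::-1],None,fx=3.4,fy=3.4,interpolation=cv2.INTER_CUBIC)
b=cv2.resize(fs["color"][120:230,255:370,::-1],None,fx=3.4,fy=3.4,interpolation=cv2.INTER_CUBIC)
cv2.imwrite("pics/or.png",np.hstack([a,b]))
E
```

```text
t 2.72 pos [361.1 316.9 118.4] psi -36.1 az -0.1 shift [ -1.9   0.  111.4] roll [ 1.7997e+02 -1.0000e-02] q [ 1.13  0.14 -0.56  0.   -0.87 -0.19]
```

View pics/or.png

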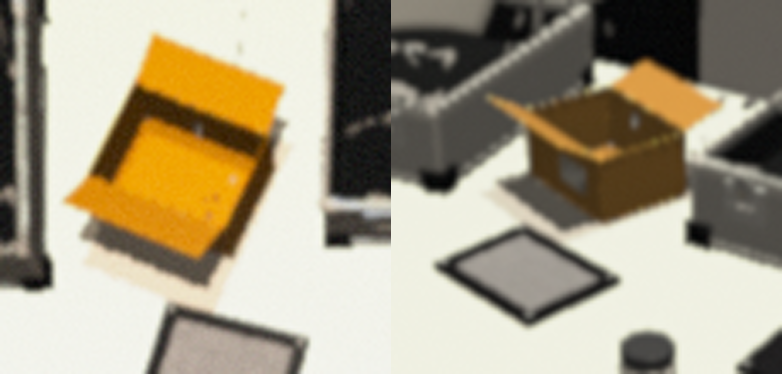

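The orange box stands behind the rectangle nest, and one flap overhangs towards it (top crop corner at (205,258)). I'll check that clearance while picking the small disc.

Call:
servo_tool:
  deltas:
    - [-1,-2,0,16,0,0,0]
    - [-1,0,0,24,0,0,0]
    - [-1,0,0,24,0,0,0]
    - [-1,0,0,22,0,0,0]
    - [-1,0,0,14,0,0,0]
    - [-1,0,0,8,0,0,0]
    - [-1,0,0,3,0,0,0]
    - [-1,0,0,0,0,0,0]
    - [1,0,0,0,0,0,0]
    - [1,0,0,0,0,0,0]
    - [1,0,0,0,0,0,0]
    - [1,0,0,0,0,0,0]
    - [1,0,0,0,0,0,0]
    - [1,0,0,0,0,0,0]
    - [1,0,0,0,0,0,0]
  squeeze: 12

```text
t: 4.07
eef_pos: [0.359, 0.3195, 0.0077]
ee_rot: [-3.141, 0.0, -0.628]
force: [0.4, -0.4, -0.1]
width: 0.0467
gripper_force: 0.0
```

```bash
python3 - <<'E'
from h import *
plan(359.5,318,120,0)
ft=arm.grab_frame("top"); fs=arm.grab_frame("scene")
def tri(a,b):
    P=[]
    for f in (ft,fs):
        r=rot(f["orientation"]).T; P.append(np.array(f["K"])@np.c_[r,-r@np.array(f["position"])])
    X=cv2.triangulatePoints(P[0],P[1],np.array(a,float).reshape(2,1),np.array(b,float).reshape(2,1)); return (X[:3]/X[3]).ravel().round(3)
print("flap R",tri((245.3,150.9),(315.6,167)),"flap L",tri((204.4,133.8),(284,148.5)))
E
```

```text
t 4.07 pos [359.  319.5   7.7] psi -36.0 az -36.0 shift [   0.5    1.5 -112.3] roll [-179.98    0.  ] q [ 1.14  0.31 -0.67 -0.   -0.59 -0.2 ]
flap R [0.732 0.167 0.07 ] flap L [0.77  0.291 0.088]
```

Call:
servo_tool:
  deltas:
    - [1,0,0,0,0,0,0]
    - [1,0,0,0,0,0,0]
    - [1,0,0,0,0,0,0]
  squeeze: 12

```text
t: 4.42
eef_pos: [0.359, 0.3195, 0.0076]
ee_rot: [-3.142, -0.0, -0.628]
force: [-0.2, -0.2, 2.7]
width: 0.0397
gripper_force: 12.0
```

Call:
servo_tool:
  deltas:
    - [1,0,0,-8,0,0,0]
    - [1,0,0,-18,0,0,-6]
    - [1,0,0,-22,0,0,-6]
    - [1,0,0,-22,0,0,-6]
    - [1,0,0,-22,0,0,-6]
    - [1,0,0,-14,0,0,-6]
    - [1,0,0,-6,0,0,-6]
    - [1,0,0,0,0,0,0]

```text
t: 5.08
eef_pos: [0.3595, 0.3204, 0.1218]
ee_rot: [-3.138, -0.002, 0.005]
force: [0.6, -0.8, -0.5]
width: 0.0394
gripper_force: 12.0
```

```bash
python3 -c "
from h import *
plan(651.5,-123,60,0)"
```

```text
t 5.08 pos [359.5 320.4 121.8] psi 0.3 az 0.3 shift [292.  443.4  61.8] roll [-1.7981e+02 -1.0000e-01] q [ 1.14  0.14 -0.55  0.   -0.88  0.44]
```

Call:
servo_tool:
  deltas:
    - [1,10,16,0,0,0,0]
    - [1,21,32,0,0,0,0]
    - [1,21,32,0,0,0,0]
    - [1,21,32,0,0,0,0]
    - [1,21,32,0,0,0,0]
    - [1,21,32,0,0,0,0]
    - [1,21,32,0,0,0,0]
    - [1,21,32,0,0,0,0]
    - [1,21,32,0,0,0,0]
    - [1,21,32,0,0,0,0]
    - [1,21,32,0,0,0,0]
    - [1,21,32,0,0,0,0]
    - [1,21,32,0,0,0,0]
    - [1,21,32,0,0,0,0]
    - [1,9,11,20,0,0,0]
    - [1,0,0,20,0,0,0]
    - [1,0,0,15,0,0,0]
    - [1,0,0,5,0,0,0]
    - [1,0,0,0,0,0,0]

```text
t: 6.67
eef_pos: [0.6495, -0.1236, 0.0573]
ee_rot: [3.141, 0.004, -0.003]
force: [0.4, 0.8, 0.0]
width: 0.0394
gripper_force: 12.0
```

```bash
python3 - <<'E'
from h import *
plan(651.5,-123,11.7,0)
f=arm.grab_frame("scene")
cv2.imwrite("pics/p1.png",cv2.resize(f["color"][160:290,300:470,::-1],None,fx=4,fy=4))
E
```

```text
t 6.67 pos [ 649.5 -123.6   57.3] psi -0.1 az -0.1 shift [ 2.  -0.6 45.6] roll [179.99   0.24] q [ 0.11  0.48 -0.21 -0.   -0.88  1.46]
```

View pics/p1.png

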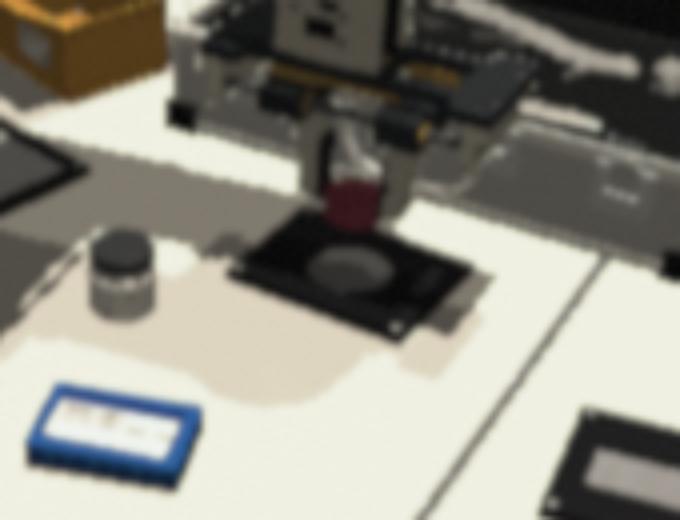

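The small disc is held above its pocket and the gripper body is clear of the case. Lowering it now.

Call:
servo_tool:
  deltas:
    - [1,2,0,15,0,0,0]
    - [1,0,0,15,0,0,0]
    - [1,0,0,8,0,0,0]
    - [1,0,0,4,0,0,0]
    - [1,0,0,3,0,0,0]
    - [1,0,0,0,0,0,0]
    - [1,0,0,0,0,0,0]

```text
t: 7.3
eef_pos: [0.6535, -0.1234, 0.0153]
ee_rot: [3.142, -0.001, 0.0]
force: [-0.6, -0.3, -0.9]
width: 0.0393
gripper_force: 12.0
```

Call:
servo_tool:
  deltas:
    - [1,0,0,2,0,0,0]
    - [1,0,0,1,0,0,0]
    - [1,0,0,0,0,0,0]
    - [1,0,0,0,0,0,0]

```text
t: 7.63
eef_pos: [0.6531, -0.1235, 0.0117]
ee_rot: [3.142, -0.0, 0.0]
force: [0.1, 0.0, -0.6]
width: 0.0391
gripper_force: 12.0
```

Call:
servo_tool:
  deltas:
    - [-1,0,0,0,0,0,0]
    - [-1,0,0,0,0,0,0]
    - [-1,0,0,0,0,0,0]
    - [-1,0,0,0,0,0,0]
    - [-1,0,0,-6,0,0,0]
    - [-1,0,0,-20,0,0,0]
    - [-1,0,0,-30,0,0,0]
    - [-1,0,0,-30,0,0,0]
    - [-1,0,0,-22,0,0,0]
    - [-1,-28,-27.5,0,0,0,0]
    - [-1,-28,-27.5,0,0,0,0]
    - [-1,-28,-27.5,0,0,0,0]
    - [-1,-28,-27.5,0,0,0,0]
    - [-1,-28,-27.5,0,0,0,0]
    - [-1,-28,-27.5,0,0,0,0]
    - [-1,-28,-27.5,0,0,0,0]
    - [-1,-28,-27.5,0,0,0,0]
    - [-1,0,0,0,0,0,0]
    - [-1,0,0,0,0,0,0]

```text
t: 9.22
eef_pos: [0.4282, 0.0983, 0.1206]
ee_rot: [-3.14, -0.002, 0.005]
force: [0.4, -0.5, 0.7]
width: 0.0873
gripper_force: 0.0
```

```bash
python3 - <<'E'
from h import *
plan(429.5,97.5,6,0)
f=arm.grab_frame("top")
u,v=w2pix(f,[.652,-.123,.02]).round().astype(int)
img=f["color"].astype(int); m=((img[:,:,0]-img[:,:,1])>40).astype(np.uint8); m[:v-20]=0;m[v+20:]=0;m[:,:u-20]=0;m[:,u+20:]=0
M=cv2.moments(m,True); print(M["m00"]); print(pix2w(f,M["m10"]/M["m00"],M["m01"]/M["m00"],.020))
E
```

```text
t 9.22 pos [428.2  98.3 120.6] psi 0.3 az 0.3 shift [  1.3   0.8 114.6] roll [-1.7993e+02 -9.0000e-02] q [ 0.68  0.07 -0.64  0.   -0.86  0.9 ]
165.0
[ 0.65636922 -0.12290127  0.02      ]
```

Call:
servo_tool:
  deltas:
    - [-1,0,0,16,0,0,0]
    - [-1,0,0,24,0,0,0]
    - [-1,0,0,24,0,0,0]
    - [-1,0,0,22,0,0,0]
    - [-1,0,0,15,0,0,0]
    - [-1,0,0,9,0,0,0]
    - [-1,0,0,4,0,0,0]
    - [-1,0,0,0,0,0,0]
    - [-1,0,0,0,0,0,0]
    - [1,0,0,0,0,0,0]
    - [1,0,0,0,0,0,0]
    - [1,0,0,0,0,0,0]
    - [1,0,0,0,0,0,0]
    - [1,0,0,0,0,0,0]
    - [1,0,0,0,0,0,0]
    - [1,0,0,0,0,0,0]
    - [1,0,0,0,0,0,0]
  squeeze: 40

```text
t: 10.68
eef_pos: [0.4294, 0.0969, 0.006]
ee_rot: [-3.141, -0.001, 0.001]
force: [-0.7, 2.0, 6.2]
width: 0.0589
gripper_force: 40.0
```

Call:
servo_tool:
  deltas:
    - [1,0,0,-6,0,0,0]
    - [1,0,0,-14,0,0,0]
    - [1,0,0,-20,0,0,0]
    - [1,0,0,-20,0,0,0]
    - [1,0,0,-15,0,0,0]
    - [1,7,-15,-10,0,0,0]
    - [1,13,-29,0,0,0,0]
    - [1,13,-29,0,0,0,0]
    - [1,13,-29,0,0,0,0]
    - [1,13,-29,0,0,0,0]
    - [1,13,-29,0,0,0,0]
    - [1,13,-29,0,0,0,0]
    - [1,13,-29,0,0,0,0]
    - [1,13,-29,0,0,0,0]
    - [1,13,-29,0,0,0,0]
    - [1,10,-20,10,0,0,0]
    - [1,0,0,15,0,0,0]
    - [1,0,0,10,0,0,0]
    - [1,0,0,0,0,0,0]
    - [1,0,0,0,0,0,0]

```text
t: 12.35
eef_pos: [0.5619, 0.3909, 0.0544]
ee_rot: [3.139, 0.002, -0.0]
force: [-0.4, 0.8, -4.2]
width: 0.0586
gripper_force: 40.0
```

```bash
python3 -c "
from h import *
plan(563.5,392.5,10,0)"
```

```text
t 12.35 pos [561.9 390.9  54.4] psi -0.0 az -0.0 shift [ 1.6 -1.6 44.4] roll [1.7984e+02 1.4000e-01] q [ 0.89  0.52 -0.16 -0.   -0.9   0.68]
```

Call:
servo_tool:
  deltas:
    - [1,1.5,-1.5,12,0,0,0]
    - [1,0,0,14,0,0,0]
    - [1,0,0,8,0,0,0]
    - [1,0,0,4,0,0,0]
    - [1,0,0,3,0,0,0]
    - [1,0,0,1.5,0,0,0]
    - [1,0,0,1,0,0,0]
    - [1,0,0,0,0,0,0]
    - [1,0,0,0,0,0,0]

```text
t: 13.1
eef_pos: [0.5647, 0.3943, 0.0126]
ee_rot: [-3.141, -0.001, 0.0]
force: [-0.3, 0.3, -4.3]
width: 0.0588
gripper_force: 40.0
```

Call:
servo_tool:
  deltas:
    - [1,0,0,1,0,0,0]
    - [1,0,0,1,0,0,0]
    - [1,0,0,0.5,0,0,0]
    - [1,0,0,0,0,0,0]
    - [1,0,0,0,0,0,0]

```text
t: 13.52
eef_pos: [0.5646, 0.3942, 0.0101]
ee_rot: [-3.141, -0.0, 0.0]
force: [-1.7, 0.1, 1.6]
width: 0.0586
gripper_force: 40.0
```

Call:
servo_tool:
  deltas:
    - [-1,0,0,0,0,0,0]
    - [-1,0,0,0,0,0,0]
    - [-1,0,0,0,0,0,0]
    - [-1,0,0,0,0,0,0]
    - [-1,0,0,-6,0,0,0]
    - [-1,0,0,-20,0,0,0]
    - [-1,0,0,-30,0,0,6.8]
    - [-1,0,0,-30,0,0,6.8]
    - [-1,0,0,-24,0,0,6.8]
    - [-1,0,0,0,0,0,6.8]
    - [-1,0,0,0,0,0,6.8]
    - [-1,0,0,0,0,0,6.8]
    - [-1,0,0,0,0,0,6.8]
    - [-1,0,0,0,0,0,6.8]
    - [-1,0,0,0,0,0,6.8]
    - [-1,0,0,0,0,0,6.8]
    - [-1,0,0,0,0,0,6.8]
    - [-1,0,0,0,0,0,0]

```text
t: 15.02
eef_pos: [0.5645, 0.394, 0.1201]
ee_rot: [-3.141, 0.0, -1.311]
force: [0.1, 0.0, -0.2]
width: 0.0874
gripper_force: 0.0
```

```bash
python3 -c "
from h import *
plan(428.2,-103.7,120,-74.9)"
```

```text
t 15.02 pos [564.5 394.  120.1] psi -75.1 az -0.2 shift [4.450e+02 2.613e+02 1.000e-01] roll [-1.7998e+02  1.0000e-02] q [ 0.89  0.46 -0.09  0.   -1.02 -0.63]
```

Call:
servo_tool:
  deltas:
    - [-1,15,9,0,0,0,0]
    - [-1,30,17.5,0,0,0,0]
    - [-1,30,17.5,0,0,0,0]
    - [-1,30,17.5,0,0,0,0]
    - [-1,30,17.5,0,0,0,0]
    - [-1,30,17.5,0,0,0,0]
    - [-1,30,17.5,0,0,0,0]
    - [-1,30,17.5,0,0,0,0]
    - [-1,30,17.5,0,0,0,0]
    - [-1,30,17.5,0,0,0,0]
    - [-1,30,17.5,0,0,0,0]
    - [-1,30,17.5,0,0,0,0]
    - [-1,30,17.5,0,0,0,0]
    - [-1,30,17.5,0,0,0,0]
    - [-1,30,17.5,0,0,0,0]
    - [-1,10,7,0,0,0,0]
    - [-1,0,0,0,0,0,0]
    - [-1,0,0,0,0,0,0]

```text
t: 16.52
eef_pos: [0.4294, -0.1045, 0.12]
ee_rot: [-3.141, -0.0, -1.304]
force: [0.0, 0.1, -0.2]
width: 0.088
gripper_force: 0.0
```

```bash
python3 - <<'E'
from h import *
plan(428.2,-103.7,8,-74.9)
f=arm.grab_frame("top"); cv2.imwrite("pics/p2.png",cv2.resize(f["color"][140:310,110:400,::-1],None,fx=2.7,fy=2.7,interpolation=cv2.INTER_CUBIC))
for q in ["large_disc","small_disc"]:
    print(q,[(round(x["conf"],2),world(f,x["at"]).round(3)) for x in arm.recognise(q,f)[:4]])
E
```

```text
t 16.52 pos [ 429.4 -104.5  120. ] psi -74.7 az 0.2 shift [ -1.1   0.9 112. ] roll [-1.7995e+02 -1.0000e-02] q [ 0.21  0.07 -0.63  0.   -0.86  0.06]
large_disc []
small_disc [(0.59, array([0.439, 0.321, 0.019])), (0.48, array([0.333, 0.391, 0.015])), (0.38, array([ 0.662, -0.118,  0.02 ]))]
```

View pics/p2.png

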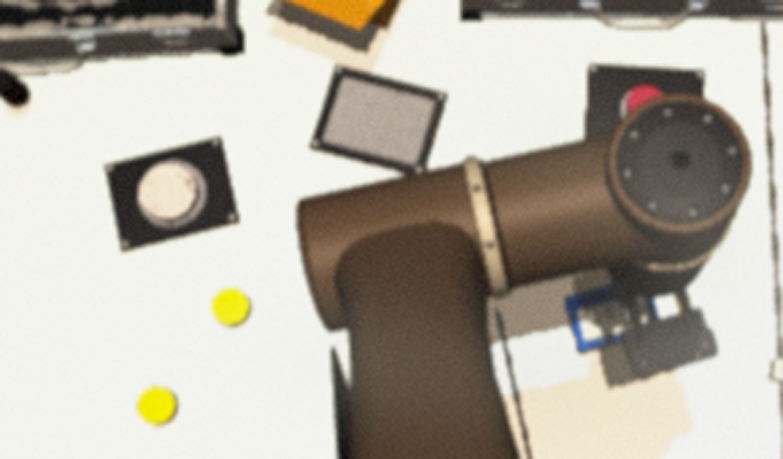

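The large disc sits in its pocket at crop (168,191). The fingers are over the box, so I descend and grip.

Call:
servo_tool:
  deltas:
    - [-1,-1,1,16,0,0,0]
    - [-1,0,0,24,0,0,0]
    - [-1,0,0,24,0,0,0]
    - [-1,0,0,22,0,0,0]
    - [-1,0,0,14,0,0,0]
    - [-1,0,0,8,0,0,0]
    - [-1,0,0,4,0,0,0]
    - [-1,0,0,0,0,0,0]
    - [-1,0,0,0,0,0,0]
    - [1,0,0,0,0,0,0]
    - [1,0,0,0,0,0,0]
    - [1,0,0,0,0,0,0]
    - [1,0,0,0,0,0,0]
    - [1,0,0,0,0,0,0]
    - [1,0,0,0,0,0,0]
    - [1,0,0,0,0,0,0]
  squeeze: 20

```text
t: 18.0
eef_pos: [0.4283, -0.1031, 0.0079]
ee_rot: [-3.141, -0.0, -1.305]
force: [-1.2, -0.0, 6.2]
width: 0.0617
gripper_force: 20.0
```

```bash
python3 -c "
from h import *
plan(635.7,148.3,130,-106.3)"
```

```text
t 18.0 pos [ 428.3 -103.1    7.9] psi -74.8 az 31.5 shift [-299.5 -128.5 -122.1] roll [-1.7997e+02 -1.0000e-02] q [ 0.21  0.26 -0.76  0.   -0.55  0.05]
```

Call:
servo_tool:
  deltas:
    - [1,0,0,-6,0,0,0]
    - [1,0,0,-14,0,0,6.3]
    - [1,0,0,-20,0,0,6.3]
    - [1,0,0,-22,0,0,6.3]
    - [1,0,0,-22,0,0,6.3]
    - [1,0,0,-20,0,0,6.3]
    - [1,0,0,-12,0,0,0]
    - [1,-15,-6.5,0,0,0,0]
    - [1,-27,-11.6,0,0,0,0]
    - [1,-27,-11.6,0,0,0,0]
    - [1,-27,-11.6,0,0,0,0]
    - [1,-27,-11.6,0,0,0,0]
    - [1,-27,-11.6,0,0,0,0]
    - [1,-27,-11.6,0,0,0,0]
    - [1,-27,-11.6,0,0,0,0]
    - [1,-27,-11.6,0,0,0,0]
    - [1,-27,-11.6,0,0,0,0]
    - [1,-27,-11.6,0,0,0,0]
    - [1,-15,-6,0,0,0,0]
    - [1,0,0,0,0,0,0]

```text
t: 19.67
eef_pos: [0.6373, 0.1517, 0.1222]
ee_rot: [3.141, -0.001, -1.853]
force: [-0.2, -1.2, -1.5]
width: 0.0619
gripper_force: 20.0
```

```bash
python3 -c "
from h import *
plan(635.7,148.3,40,-106.3)"
```

```text
t 19.67 pos [637.3 151.7 122.2] psi -106.2 az 0.1 shift [ 3.7  0.6 82.2] roll [ 1.7999e+02 -3.0000e-02] q [ 0.53  0.41 -0.17  0.   -1.   -0.81]
```

Down to just above the nest, then check alignment and flap clearance.

Call:
servo_tool:
  deltas:
    - [1,4,0.5,14,0,0,0]
    - [1,0,0,20,0,0,0]
    - [1,0,0,20,0,0,0]
    - [1,0,0,16,0,0,0]
    - [1,0,0,8,0,0,0]
    - [1,0,0,4,0,0,0]
    - [1,0,0,0,0,0,0]
    - [1,0,0,0,0,0,0]

```text
t: 20.33
eef_pos: [0.6344, 0.1452, 0.0422]
ee_rot: [-3.141, 0.0, -1.855]
force: [0.3, -0.3, 0.1]
width: 0.0617
gripper_force: 20.0
```

```bash
python3 - <<'E'
from h import *
plan(635.7,148.3,12,-106.3)
f=arm.grab_frame("scene"); g=arm.grab_frame("top")
a=cv2.resize(f["color"][130:240,230:370,::-1],(560,440)); b=cv2.resize(g["color"][130:230,200:300,::-1],(440,440)); 
cv2.imwrite("pics/p3.png",cv2.resize(np.hstack([a,b]),(800,352)))
E
```

```text
t 20.33 pos [634.4 145.2  42.2] psi -106.3 az 0.0 shift [-3.3 -0.4 30.2] roll [-1.7997e+02  2.0000e-02] q [ 0.52  0.48 -0.26  0.   -0.83 -0.81]
```

View pics/p3.png

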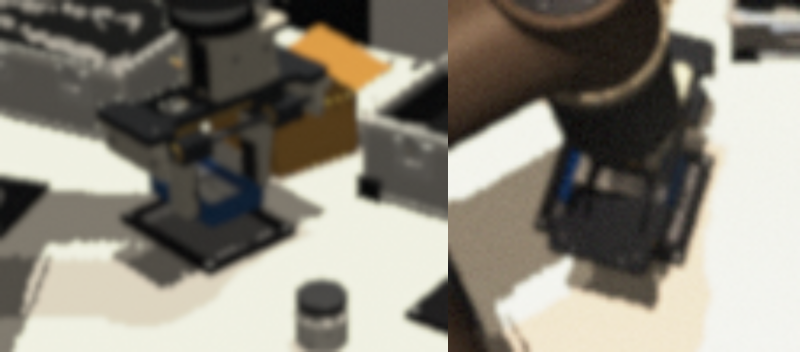

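Call:
servo_tool:
  deltas:
    - [1,-2.5,0,8,0,0,0]
    - [1,0,0,8,0,0,0]
    - [1,0,0,5,0,0,0]
    - [1,0,0,3,0,0,0]
    - [1,0,0,1,0,0,0]
    - [1,0,0,0,0,0,0]
    - [1,0,0,0,0,0,0]

```text
t: 21.02
eef_pos: [0.6348, 0.1475, 0.0165]
ee_rot: [-3.142, -0.0, -1.855]
force: [-0.8, -0.1, -0.2]
width: 0.0615
gripper_force: 20.0
```

Call:
servo_tool:
  deltas:
    - [1,0,0,2,0,0,0]
    - [1,0,0,1,0,0,0]
    - [1,0,0,0,0,0,0]
    - [1,0,0,0,0,0,0]

```text
t: 21.35
eef_pos: [0.6347, 0.1474, 0.0136]
ee_rot: [-3.142, 0.0, -1.855]
force: [1.5, 0.3, -0.7]
width: 0.0617
gripper_force: 20.0
```

Call:
servo_tool:
  deltas:
    - [1,0,0,1,0,0,0]
    - [1,0,0,0.5,0,0,0]
    - [1,0,0,0,0,0,0]
    - [1,0,0,0,0,0,0]

```text
t: 21.68
eef_pos: [0.6348, 0.1475, 0.0121]
ee_rot: [-3.142, 0.0, -1.855]
force: [-0.3, 0.1, -1.5]
width: 0.0618
gripper_force: 20.0
```

Call:
servo_tool:
  deltas:
    - [-1,0,0,0,0,0,0]
    - [-1,0,0,0,0,0,0]
    - [-1,0,0,0,0,0,0]
    - [-1,0,0,0,0,0,0]
    - [-1,0,0,-6,0,0,0]
    - [-1,0,0,-20,0,0,0]
    - [-1,0,0,-30,0,0,0]
    - [-1,0,0,-30,0,0,0]
    - [-1,0,0,-22,0,0,-4.8]
    - [-1,0,0,0,0,0,0]
    - [-1,0,0,0,0,0,0]

```text
t: 22.6
eef_pos: [0.6356, 0.148, 0.1224]
ee_rot: [-3.139, 0.003, -1.771]
force: [-0.8, -0.2, -0.2]
width: 0.0881
gripper_force: 0.0
```

```bash
python3 -c "
from h import *
plan(353.8,-279,120,-101.5)"
```

```text
t 22.6 pos [635.6 148.  122.4] psi -101.5 az 0.0 shift [474.6 191.1   2.4] roll [-1.7983e+02  1.5000e-01] q [ 0.53  0.4  -0.18  0.   -0.99 -0.73]
```

Call:
servo_tool:
  deltas:
    - [-1,15,6,0,0,0,0]
    - [-1,30,12,0,0,0,0]
    - [-1,30,12,0,0,0,0]
    - [-1,30,12,0,0,0,0]
    - [-1,30,12,0,0,0,0]
    - [-1,30,12,0,0,0,0]
    - [-1,30,12,0,0,0,0]
    - [-1,30,12,0,0,0,0]
    - [-1,30,12,0,0,0,0]
    - [-1,30,12,0,0,0,0]
    - [-1,30,12,0,0,0,0]
    - [-1,30,12,0,0,0,0]
    - [-1,30,12,0,0,0,0]
    - [-1,30,12,0,0,0,0]
    - [-1,30,12,0,0,0,0]
    - [-1,30,12,0,0,0,0]
    - [-1,10,5,0,0,0,0]
    - [-1,0,0,0,0,0,0]
    - [-1,0,0,0,0,0,0]

```text
t: 24.18
eef_pos: [0.3522, -0.2802, 0.1196]
ee_rot: [3.141, 0.0, -1.774]
force: [0.9, 0.1, 0.0]
width: 0.0877
gripper_force: 0.0
```

```bash
python3 - <<'E'
from h import *
plan(353.8,-279,6,-101.5)
f=arm.grab_frame("scene"); g=arm.grab_frame("top")
a=cv2.resize(f["color"][180:390,250:530,::-1],(533,400)); b=cv2.resize(g["color"][130:310,210:330,::-1],(267,400)); 
cv2.imwrite("pics/p4.png",np.hstack([a,b]))
E
```

```text
t 24.18 pos [ 352.2 -280.2  119.6] psi -101.6 az -0.1 shift [ -1.5  -1.3 113.6] roll [1.7995e+02 1.0000e-02] q [-0.23  0.09 -0.61 -0.   -0.87  0.03]
```

View pics/p4.png

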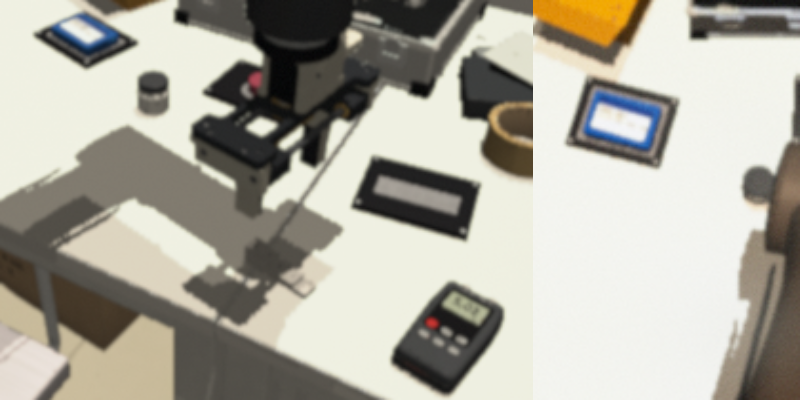

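The box is seated in its pocket at right-crop (622,118). The wedge is under the gripper at left-crop (290,280). Descending.

Call:
servo_tool:
  deltas:
    - [-1,-1.5,-1.3,16,0,0,0]
    - [-1,0,0,24,0,0,0]
    - [-1,0,0,24,0,0,0]
    - [-1,0,0,22,0,0,0]
    - [-1,0,0,14,0,0,0]
    - [-1,0,0,9,0,0,0]
    - [-1,0,0,4.5,0,0,0]
    - [-1,0,0,0,0,0,0]
    - [-1,0,0,0,0,0,0]
    - [1,0,0,0,0,0,0]
    - [1,0,0,0,0,0,0]
    - [1,0,0,0,0,0,0]
    - [1,0,0,0,0,0,0]
    - [1,0,0,0,0,0,0]
    - [1,0,0,0,0,0,0]
    - [1,0,0,0,0,0,0]
    - [1,0,0,0,0,0,0]
    - [1,0,0,0,0,0,0]
  squeeze: 35

```text
t: 25.78
eef_pos: [0.3545, -0.2788, 0.0065]
ee_rot: [3.142, 0.0, -1.771]
force: [0.1, -0.3, 0.5]
width: 0.033
gripper_force: 0.0
```

Call:
servo_tool:
  deltas:
    - [1,0,0,0,0,0,0]
    - [1,0,0,0,0,0,0]
    - [1,0,0,0,0,0,0]
    - [1,0,0,0,0,0,0]

```text
t: 26.12
eef_pos: [0.3544, -0.2787, 0.0065]
ee_rot: [3.141, 0.0, -1.771]
force: [0.6, 0.1, 0.4]
width: 0.0196
gripper_force: 34.9
```

```bash
python3 -c "
from h import *
plan(544.5,-364,120,-84.4)"
```

```text
t 26.12 pos [ 354.4 -278.7    6.5] psi -101.5 az -17.1 shift [ 103.4 -180.9 -113.5] roll [179.98   0.  ] q [-0.23  0.27 -0.74  0.   -0.56  0.03]
```

Call:
servo_tool:
  deltas:
    - [1,0,0,-5,0,0,0]
    - [1,0,0,-12,0,0,0]
    - [1,0,0,-20,0,0,-5.7]
    - [1,0,0,-20,0,0,-5.7]
    - [1,0,0,-15,0,0,-5.7]
    - [1,0,0,-5,0,0,0]
    - [1,6,-11,0,0,0,0]
    - [1,13,-22.5,0,0,0,0]
    - [1,13,-22.5,0,0,0,0]
    - [1,13,-22.5,0,0,0,0]
    - [1,13,-22.5,0,0,0,0]
    - [1,13,-22.5,0,0,0,0]
    - [1,13,-22.5,0,0,0,0]
    - [1,13,-22.5,0,0,0,0]
    - [1,6,-12,0,0,0,0]
    - [1,0,0,15,0,0,0]
    - [1,0,0,15,0,0,0]
    - [1,0,0,5,0,0,0]
    - [1,0,0,0,0,0,0]
    - [1,0,0,0,0,0,0]

```text
t: 27.78
eef_pos: [0.544, -0.3637, 0.0477]
ee_rot: [3.14, 0.0, -1.474]
force: [-0.5, 0.7, -1.3]
width: 0.0194
gripper_force: 34.9
```

```bash
python3 - <<'E'
from h import *
plan(544.5,-364,10.5,-84.4)
f=arm.grab_frame("scene"); g=arm.grab_frame("top")
a=cv2.resize(f["color"][190:340,400:560,::-1],(427,400)); b=cv2.resize(g["color"][150:290,370:510,::-1],(373,373));b=cv2.copyMakeBorder(b,0,27,0,0,0)
cv2.imwrite("pics/p5.png",np.hstack([a,b]))
E
```

```text
t 27.78 pos [ 544.  -363.7   47.7] psi -84.5 az -0.1 shift [ 0.4 -0.5 37.2] roll [1.7991e+02 3.0000e-02] q [-0.29  0.48 -0.24  0.   -0.85  0.39]
```

View pics/p5.png

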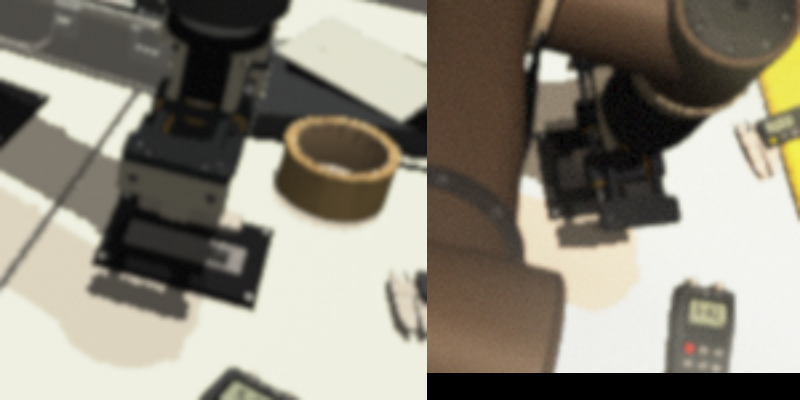

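The wedge is above the slot and clear of the tape roll. Lowering.

Call:
servo_tool:
  deltas:
    - [1,0,0,10,0,0,0]
    - [1,0,0,10,0,0,0]
    - [1,0,0,7,0,0,0]
    - [1,0,0,4,0,0,0]
    - [1,0,0,2,0,0,0]
    - [1,0,0,1,0,0,0]
    - [1,0,0,0,0,0,0]
    - [1,0,0,0,0,0,0]

```text
t: 28.55
eef_pos: [0.5444, -0.3637, 0.0148]
ee_rot: [-3.141, -0.0, -1.473]
force: [0.1, -0.0, -1.9]
width: 0.0194
gripper_force: 34.9
```

Call:
servo_tool:
  deltas:
    - [1,0,0,1,0,0,0]
    - [1,0,0,0,0,0,0]
    - [1,0,0,0,0,0,0]

```text
t: 28.8
eef_pos: [0.5443, -0.3636, 0.0138]
ee_rot: [-3.141, -0.0, -1.473]
force: [-0.7, 0.3, -2.1]
width: 0.0193
gripper_force: 34.9
```

Call:
servo_tool:
  deltas:
    - [1,0,0,1.5,0,0,0]
    - [1,0,0,1,0,0,0]
    - [1,0,0,0.7,0,0,0]
    - [1,0,0,0,0,0,0]
    - [1,0,0,0,0,0,0]

```text
t: 29.22
eef_pos: [0.5442, -0.3636, 0.0106]
ee_rot: [-3.142, -0.0, -1.473]
force: [-0.7, 1.0, 1.0]
width: 0.0199
gripper_force: 34.9
```

Call:
servo_tool:
  deltas:
    - [-1,0,0,0,0,0,0]
    - [-1,0,0,0,0,0,0]
    - [-1,0,0,0,0,0,0]
    - [-1,0,0,0,0,0,0]
    - [-1,0,0,0,0,0,0]
    - [-1,0,0,-6,0,0,0]
    - [-1,0,0,-20,0,0,0]
    - [-1,0,0,-30,0,0,0]
    - [-1,0,0,-30,0,0,0]
    - [-1,0,0,-30,0,0,0]
    - [-1,0,0,-30,0,0,0]
    - [-1,-30,-15,-15,0,0,0]
    - [-1,-30,-15,0,0,0,0]
    - [-1,-30,-15,0,0,0,0]
    - [-1,-30,-15,0,0,0,0]
    - [-1,-30,-10,0,0,0,0]
    - [-1,-30,-10,0,0,0,0]
    - [-1,-30,0,0,0,0,0]
    - [-1,0,0,0,0,0,0]

```text
t: 30.8
eef_pos: [0.6035, -0.1425, 0.172]
ee_rot: [-3.141, 0.001, -1.47]
force: [0.0, 0.0, -0.0]
width: 0.0877
gripper_force: 0.0
```

```bash
python3 - <<'E'
from h import *
f=arm.grab_frame("scene"); g=arm.grab_frame("top")
cr=lambda f,p,h=24:cv2.resize(f["color"][int(p[1])-h:int(p[1])+h,int(p[0])-h:int(p[0])+h,::-1],(200,200),interpolation=cv2.INTER_CUBIC)
N=[(.565,.393),(.644,.169),(.652,-.123),(.547,-.373)]
cv2.imwrite("pics/p6.png",np.vstack([np.hstack([cr(F,w2pix(F,[*n,.01]),h) for n in N]) for F,h in ((g,24),(f,38))]))
for q,z in [("large_disc",0),("small_disc",0),("wedge",0),("flat_box",0),("jar",0),("gauge",0)]:
  for F in (g,f): print(q,[(round(x["conf"],2),world(F,x["at"]).round(3)) for x in arm.recognise(q,F)[:4]])
E
```

```text
large_disc [(0.86, array([0.561, 0.39 , 0.015]))]
large_disc [(0.56, array([0.559, 0.391, 0.022]))]
small_disc [(0.64, array([ 0.654, -0.118,  0.021])), (0.53, array([0.335, 0.394, 0.014])), (0.45, array([0.439, 0.324, 0.016])), (0.44, array([ 0.357, -0.457,  0.027]))]
small_disc [(0.65, array([ 0.647, -0.126,  0.018])), (0.65, array([0.327, 0.39 , 0.021])), (0.55, array([0.429, 0.322, 0.015]))]
wedge [(0.59, array([ 0.544, -0.363,  0.019]))]
wedge [(0.68, array([ 0.541, -0.368,  0.015]))]
flat_box [(0.55, array([0.645, 0.196, 0.02 ]))]
flat_box [(0.86, array([0.628, 0.159, 0.025]))]
jar []
jar [(0.86, array([ 0.535, -0.016,  0.033]))]
gauge [(0.69, array([ 0.358, -0.459,  0.028]))]
gauge [(0.58, array([ 0.338, -0.471,  0.027]))]
```

View pics/p6.png

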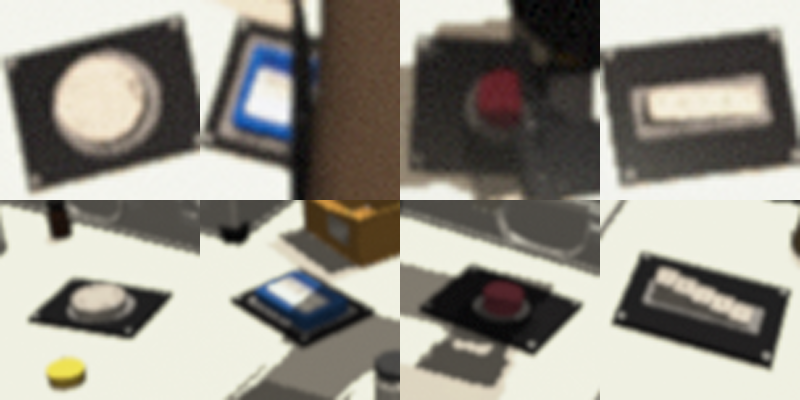

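All four look seated. The small disc is partly hidden, so I clear the arm for one last check of it.

Call:
servo_tool:
  deltas:
    - [-1,-15,6,0,0,0,0]
    - [-1,-29,12,0,0,0,0]
    - [-1,-29,12,0,0,0,0]
    - [-1,-29,12,0,0,0,0]
    - [-1,-29,12,0,0,0,0]
    - [-1,-29,12,0,0,0,0]
    - [-1,-29,12,0,0,0,0]
    - [-1,-29,12,0,0,0,0]
    - [-1,-29,12,0,0,0,0]
    - [-1,-29,12,0,0,0,0]
    - [-1,-29,12,0,0,0,0]
    - [-1,-29,12,0,0,0,0]
    - [-1,-29,12,0,0,0,0]
    - [-1,-29,12,0,0,0,0]
    - [-1,-29,6,0,0,0,0]
    - [-1,0,0,0,0,0,0]
    - [-1,0,0,0,0,0,0]

```text
t: 32.92
eef_pos: [0.3945, 0.2571, 0.1715]
ee_rot: [-3.141, 0.0, -1.47]
force: [0.6, -0.6, -0.4]
width: 0.0876
gripper_force: 0.0
```

```bash
python3 - <<'E'
from h import *
f=arm.grab_frame("scene"); g=arm.grab_frame("top")
cr=lambda f,p,h=24:cv2.resize(f["color"][int(p[1])-h:int(p[1])+h,int(p[0])-h:int(p[0])+h,::-1],(400,400),interpolation=cv2.INTER_CUBIC)
p=[.652,-.123,.01]
cv2.imwrite("pics/p7.png",np.hstack([cr(g,w2pix(g,p)),cr(f,w2pix(f,p),26)]))
for F in (g,f):
    c=w2pix(F,p); u,v=c.astype(int); img=F["color"].astype(int); m=np.zeros(img.shape[:2],np.uint8); s=np.s_[v-20:v+20,u-20:u+20]
    m[s]=((img[:,:,0]-img[:,:,1])>40)[s]; M=cv2.moments(m,True); print(M["m00"],pix2w(F,M["m10"]/M["m00"],M["m01"]/M["m00"],.018).round(4))
E
```

```text
165.0 [ 0.6571 -0.1231  0.018 ]
136.0 [ 0.6558 -0.1227  0.018 ]
```

View pics/p7.png

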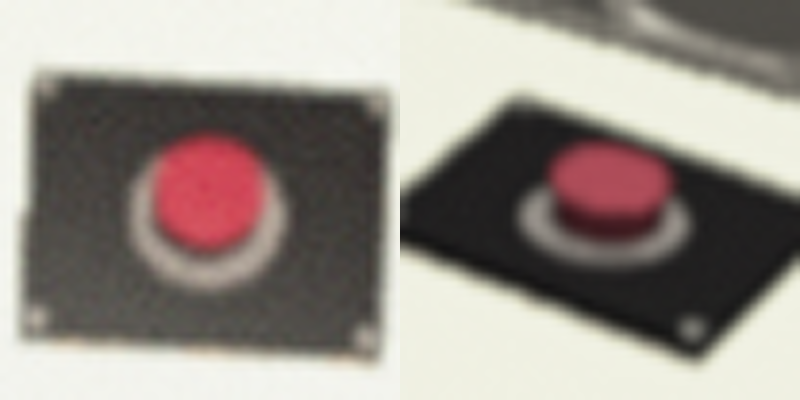

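The small disc lies level in its pocket, about 4 mm off centre with pale floor visible around it. Handing in.

```bash
python3 -c "
from h import *
print(arm.job_done())"
```

```text
the job is handed in; nothing more can be done
None
```

I put all four pieces in their own nests and handed the job in at about 33 s of the 115 s. In the last pictures each piece lay flat in its pocket, and the jar and gauge had not moved. The hand-in did not report a verdict.

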